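# Third hand for a drawer front

### The arm

A 6-joint arm with a two-finger parallel gripper is mounted at the origin on the work surface. World frame = base frame: x ahead of the robot, y to its left, z up, the work surface at z = 0. Lengths are in m, angles in rad, forces in N, time in s.
With the tool pointing down it reaches from about 0.375 to 0.975 m from the base axis. Payload 3.8 kg.
Tool frame: the origin (TCP) lies at the centre of the arm's flange, where the gripper is bolted on; the fingertips stand 173 mm ahead of it and the grasp point (between the pads) lies 155 mm ahead of it (bot.tip_reach is the distance from the TCP to the fingertips, in m); z points along the fingers, y is the line along which they close (so a half turn about z gives the same grasp; the last joint's range is limited). The gripper opens to 85 mm and grips with 20 to 120 N. Pads are 22 mm wide; open, the fingers measure 114 mm over their backs; the gripper's body (76 mm by 85 mm) begins 54 mm behind the grasp point. The pads swing forward as they close: fully open they stand 13 mm farther back than shut.
Start: joints at [1.243, 0.264, 1.604, -0, 1.274, -0.037], TCP at [0.194, 0.647, 0.405] pointing down, gripper open.
Joint ranges: [-2.63, 2.63], [-0.94, 2.18], [0.31, 2.57], [-1.31, 4.45], [0, 2.66], [-2.55, 2.55]. Speed limits (rad/s): [2.57, 2.57, 3.14, 3.14, 3.14, 3.14].

### API

Orientations are given as a rotation vector (axis times angle).
In Python, from workcell import bot gives the robot as it stands.
- The arm moves only by the tool drive_tool, never from a script. Its arguments are lists of equal length, an entry for each row: "claw": the finger opening in mm, from 0 to 85.4; "slide": the shift along the world's x, y, z each as a share of 0.5 m, from -1 to 1, a list of three; "yaw": the turn about the world's z as a share of 180 degrees, from -1 to 1. A call has 1 to 8 rows; each row is the pose to reach, as a shift and turn from the pose commanded when the call began, turning the shorter way round; what a row does not reach only later rows make up. A row lasts 1/12 s, in which the tool goes at most 41.7 mm and 7.16 degrees, less where a joint would pass 70% of its speed; a pose out of reach is approached as far as the arm can. A call with a number of a shift or a turn outside -1 to 1 is refused whole. A call with a gripper value outside its range is refused whole. The fingers move at their own pace and stop on an object; "newtons" is the grip in N (left out, the last holds). Time passes only in rows, so rows that repeat a pose let the fingers close. It gives the time, the measured TCP pose, the force, the opening and the grip force at its end, in the units of the state.
- bot.read_state(): the state, without advancing time (a new reading comes with each control period).
- bot.read_camera(name): name is "scene" or "side" or "wrist"; returns a dict with "color" (400x640x3 uint8, red, green, blue), "depth" (400x640 float32, m along the optical axis (not along the pixel's ray), 0 where there is no reading), "mtx" (3x3 intrinsics, pixels), "k1" (the pictures are not rectified: a ray, as slopes to the right and down, at radius r is drawn at 1 + k1 r^2 times it, then the intrinsics apply), "eye" and "rotation" of the camera in the world. Camera axes: x right, y up, looking along -z (the intrinsics and any distortion apply to the point x, -y, -z); pixel columns grow to the right and rows downward; lengths in m; the calibration is good to about 2 mm. A picture is of the moment at which its call begins.
- bot.finish_job(): hands the job in; it is judged then, once.
The state is a dict: "time": time; "q": joint angles; "joint_vel": joint speeds; "joint_torque": joint torques, N m; "tool_pos": TCP position; "tcp_rot": TCP orientation; "wrist_force": force on the tool from outside, world axes, zero at the start; "torque": the same for the moment, N m; "width": opening from 0.0 (shut) to 1.0 (fully open); "grip_force": force on a finger pad.
Only numpy, scipy, OpenCV 4.12 (cv2) and the standard library are available. Lean on these libraries where they do the work, as an engineer would, in place of code of your own. Each camera call takes 0.05 s, during which the arm holds its last target. There are 200 camera calls.

### The job

Draw the widest of the white panels, the drawer front with a round knob, straight up out of the slotted rack by its top edge, and hold it against the front of the plywood drawer box so that someone can screw it on from inside: knob outwards, upright, centred left to right, lower edge level with the underside of the box. Press it gently and squarely with a steady push of about 10 N, and finish like that, still gripping it and pushing; do not let go. Leave the other panels and everything else on the worktop where they are.

Things in the scene. Friction and masses are not known exactly. Their poses are not given: they have to be found in the camera images.
- front: drawer front: widest of three white panels in the rack, 196 wide (y), 140 high (z), 12 thick (x), 0.25 kg or so, black knob 26 across. Origin: middle of the lower edge of its plain back; it fills x -12 to 0, y -98 to 98, z 0 to 140 mm. x points out of the back, away from the knob. The knob stands 70 mm up, out to x = -34 mm; in the rack it faces roughly towards the robot
- knob (a point): centre of the outer face of the drawer front's knob, at (-34, 0, 70) mm in the front's frame
- drawer: plywood drawer box, open on top: 150 wide (y), 260 deep (x), 85 high (z), walls 12. Origin: middle of the lower edge of its front face, a plain wall that looks along -x, roughly towards the robot; x into the box, z up. Underside 25 mm above the worktop. Slides only along its x against a spring: moves back from about 2.5 N, then 2.5 mm per newton (10 N: 19 mm); hard stop at 45 mm
- stand: fixed stand of the drawer box: two 25 mm high steel rails under it, set back 60 mm from its face, and a 70 mm high plywood post with buffers behind it. Origin on the worktop straight below the drawer's face at rest, same axes as the drawer, whose x in this frame is how far it is pushed back (0 at rest)
- rack: fixed wooden rack, 235 (x) by 150 (y) mm, three upright slots 75 mm apart along its x, one panel in each, order varies; panels stand along its y, axes as the rack's. Origin: centre of its underside on the worktop. Slot floor 12 mm up, slots 14 wide, slats 140 long and 8 thick, up to 57 mm above the worktop (45 mm of each panel is inside)
- narrow_front: bystander: white panel in the rack, 120 wide, 140 high, 12 thick, with the same kind of knob; frame as for the drawer front
- plain_panel: bystander: white panel in the rack, 150 wide, 105 high, 12 thick, no knob; frame as for the drawer front
- screwdriver: bystander: screwdriver lying between the rack and the drawer, roughly along x, under 35 mm high, about 200 long; origin at its underside
- screw_jar: bystander: clear jar, 52 across, 65 high; origin centre of its underside
- canister_tall: bystander: white canister with a wooden lid, 90 across, 123 high; origin centre of its underside
- canister_low: bystander: white canister with a wooden lid, 84 across, 88 high; origin centre of its underside
- mug: bystander: blue mug, 80 across, 90 high; origin centre of its underside
Not all that is in view belongs to the job. What is shaped like the front but orange or yellow is not meant.

How it is judged:
By the outcome, as a careful person would: the job done as asked, in the order asked, and still so for the second after the job is handed in, while the arm keeps its last pose, push and grip.
It also fails if it takes over 51 s, if anything falls off the work surface, if the arm or the gripper's body presses on something with over 40 N, if the wrist force passes 120 N, or if a joint passes its speed limit or range.

## Working session

There is one attempt and no reset: what is moved stays moved. The work goes in short steps, Python scripts to look and compute and a tool call to move; the robot and the scene stay as the last step left them, time stands still between calls to the robot, and variables do not carry over. Pictures are saved under pics/ and viewed, at most 10 in all, crops included, and the job is handed in when it is done.

Besides the shell and the picture viewer there is one more tool, called after "Call:" by a JSON object that holds its "method" and its "body", one argument or row to a line. drive_tool: Moves the arm, as the interface text tells. Shift numbers are shares of 0.5 m and turn numbers shares of 180 degrees, none past 1 either way. Its arguments: {"type":"object","properties":{"claw":{"type":"array","items":{"type":"number"}},"slide":{"type":"array","items":{"type":"array","items":{"type":"number"}}},"yaw":{"type":"array","items":{"type":"number"}},"newtons":{"type":"number"}},"required":["claw","slide","yaw"]}

```bash
mkdir -p pics; ls; cat > h.py <<'E'
import numpy as np, cv2
from workcell import bot
def cloud(c):
    h,w=c["depth"].shape; K=np.array(c["mtx"]); d=c["depth"]
    u,v=np.meshgrid(np.arange(w),np.arange(h))
    p=np.stack([u,v],-1).reshape(-1,1,2).astype(np.float64)
    # k1 model equals OpenCV radial model
    s=cv2.undistortPoints(p,K,np.array([c["k1"],0,0,0.]))[:,0].reshape(h,w,2)
    pc=np.stack([s[...,0]*d,-s[...,1]*d,-d],-1)
    P=pc@np.array(c["rotation"]).T+np.array(c["eye"])
    P[d<=0]=np.nan
    return P
def save(n,im,s=1):
    cv2.imwrite("pics/"+n,cv2.resize(im[...,::-1],None,fx=s,fy=s))
E
python3 - <<'E'
from h import *
import pickle
D={}
for n in("scene","side","wrist"):
    c=bot.read_camera(n);D[n]=c;print(n,np.round(c["eye"],3),np.round(c["rotation"],2).tolist(),c["k1"],np.shape(c["rotation"]))
    save(n+"0.png",c["color"])
pickle.dump(D,open("d0.pkl","wb"))
print(bot.read_state())
E
```

```text
pics
scene [1.43  0.326 1.226] [0.46, 0.67, 1.79] -0.0905845147920509 (3,)
side [ 0.072 -0.774  1.139] [0.67, -0.17, -0.45] -0.1436587260807716 (3,)
wrist [0.119 0.668 0.372] [-0.27, -0.19, 1.27] -0.02665730687078374 (3,)
{'time': 0.15, 'q': array([ 1.24311673e+00,  2.64612659e-01,  1.60509164e+00, -1.11478738e-05,
        1.27370206e+00, -3.69303521e-02]), 'joint_vel': array([ 0.00035733, -0.00295449, -0.00485708,  0.0003198 ,  0.00118771,
       -0.00184236]), 'joint_torque': array([ 9.19732047e-04, -5.15907383e+01, -3.67959380e+01, -1.55120979e-04,
        8.22773640e-03, -1.50812679e-05]), 'tool_pos': array([0.19343893, 0.64640821, 0.40360888]), 'tcp_rot': array([-4.55049500e-01, -3.10813874e+00,  2.80450216e-03]), 'wrist_force': array([-0.01882272,  0.48594242,  0.07493092]), 'torque': array([-0.04799116, -0.02429432,  0.01778363]), 'grip_force': 0.0, 'width': 1.0000428276910556}
```

View pics/scene0.png

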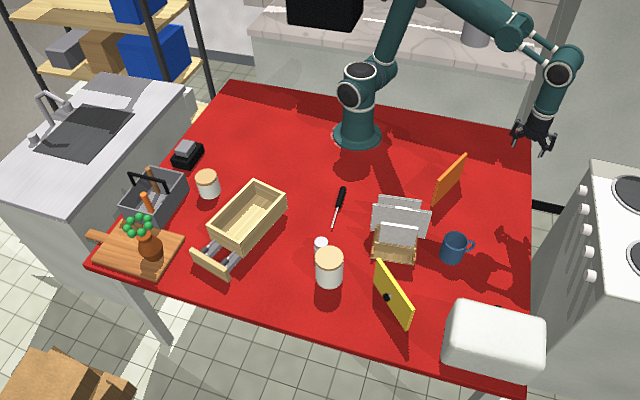

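View pics/side0.png

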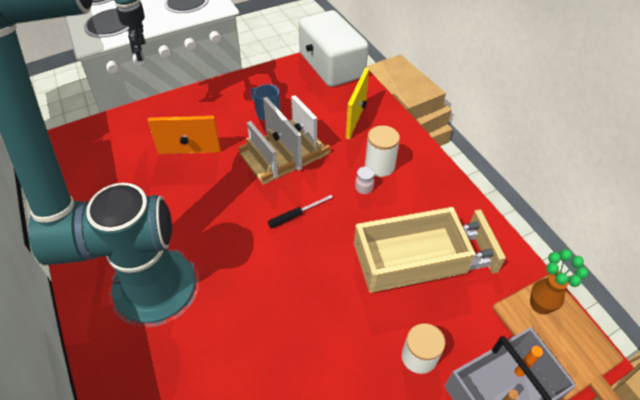

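The scene view shows the rack with three white panels around (400,225), an orange decoy at (450,180) and a yellow decoy at (393,295). The drawer box is at (247,215) and the screwdriver at (338,205). In the side view the white panels are at (262,148), (283,133) with a knob at (276,135), and (303,118) with a knob at (299,127). The orange decoy is at (184,135), the yellow one at (357,103), and the drawer front face at (362,258).

```bash
sed -i 's/np.array(c\["rotation"\]).T/cv2.Rodrigues(np.array(c["rotation"]))[0].T/' h.py
cat > m.py <<'E'
from h import *
import pickle
D=pickle.load(open("d0.pkl","rb"))
for n in("scene","side"):
    c=D[n];P=cloud(c);hsv=cv2.cvtColor(c["color"],cv2.COLOR_RGB2HSV)
    z=P[...,2]
    red=(hsv[...,0]<6)|(hsv[...,0]>174)
    red&=(hsv[...,1]>180)&(hsv[...,2]>120)
    t=red&(abs(z)<.05)
    A=np.c_[P[t][:,:2],np.ones(t.sum())];k=np.linalg.lstsq(A,z[t],rcond=None)[0]
    print(n,"table plane",np.round(k,4),"z noise",np.std(z[t]-A@k).round(4))
    np.save(n+"P.npy",P)
    # windows
    win={"scene":(slice(185,270),slice(365,440)),"side":(slice(88,185),slice(235,332))}[n]
    m=np.zeros(z.shape,bool);m[win]=True
    w=m&(hsv[...,1]<50)&(hsv[...,2]>90)&(z>.05)&(z<.2)
    L,lab,st,_=cv2.connectedComponentsWithStats(w.astype(np.uint8))
    for i in range(1,L):
        if st[i,4]<60: continue
        Q=P[lab==i]; top=Q[Q[:,2]>np.percentile(Q[:,2],98)-.012]
        r=cv2.minAreaRect((top[:,:2]*1000).astype(np.float32))
        print(n,i,st[i],"z",np.percentile(Q[:,2],[2,98]).round(3),"toprect",np.round(r[0],1),np.round(r[1],1),round(r[2],1))
    # plywood drawer
    dw={"scene":(slice(170,260),slice(200,295)),"side":(slice(200,295),slice(345,485))}[n]
    m=np.zeros(z.shape,bool);m[dw]=True
    w=m&(hsv[...,0]>12)&(hsv[...,0]<35)&(z>.1)&(z<.122)
    Q=P[w];r=cv2.minAreaRect((Q[:,:2]*1000).astype(np.float32))
    print(n,"drawer rim",w.sum(),np.round(r[0],1),np.round(r[1],1),round(r[2],1),np.median(Q[:,2]),np.round(cv2.boxPoints(r)).tolist())
c=D["side"]["color"][80:190,225:385];a=cv2.resize(c,None,fx=4,fy=4,interpolation=cv2.INTER_CUBIC)
save("crop1.png",a)
E
python3 m.py
```

```text
scene table plane [-0.0005 -0.0009  0.0019] z noise 0.0029
scene 1 [ 371  194   61   53 2258] z [0.059 0.156] toprect [529.6 283.7] [ 93.6 193.2] 7.1
scene drawer rim 899 [ 618.4 -235. ] [155.7 265.6] 75.2 0.11043847305993193 [[470.0, -276.0], [727.0, -344.0], [767.0, -194.0], [510.0, -126.0]]
side table plane [ 0.0004  0.0001 -0.0008] z noise 0.0025
side 1 [ 263   97   39   64 1014] z [0.056 0.155] toprect [493.4 277.4] [ 14.5 200.8] 6.4
side 2 [292  96  25  49 644] z [0.058 0.154] toprect [568.  282.4] [ 15.1 125.8] 5.5
side 3 [248 122  29  47 510] z [0.056 0.12 ] toprect [420.4 258.1] [ 13.8 150.4] 6.1
side drawer rim 1712 [ 617.7 -234.9] [154. 263.] 75.4 0.10849085273240489 [[471.0, -276.0], [726.0, -343.0], [764.0, -193.0], [510.0, -127.0]]
```

View pics/crop1.png

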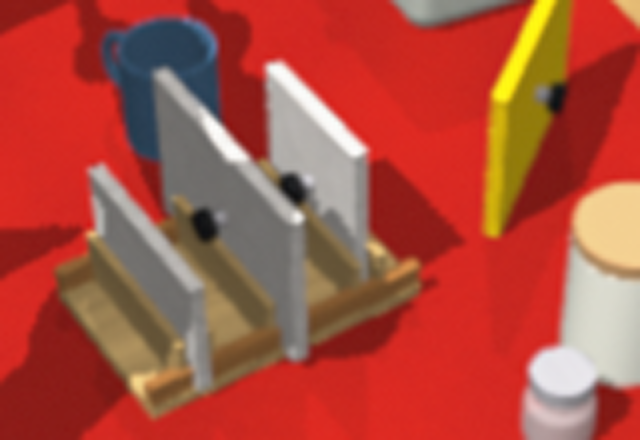

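Candidates in the side view: plain panel (262,148), wide middle panel (283,133), narrow knobbed panel (303,118), orange (184,135) and yellow (357,103). The crop confirms the middle panel: it has a knob, faces the robot, and measures about 200 mm wide against about 126 and 150 for the other two. Next I refine the yaws and centres and work out the move.

```bash
cat > m2.py <<'E'
from h import *
import pickle
from scipy.spatial.transform import Rotation as R
D=pickle.load(open("d0.pkl","rb"))
def loc(P,c,yaw):
    a=np.radians(yaw);d=P[...,:2]-c
    return d@[np.cos(a),np.sin(a)],d@[-np.sin(a),np.cos(a)]
def planeyaw(Q):
    for _ in range(3):
        m=np.median(Q,0);n=np.linalg.svd(Q-Q.mean(0),full_matrices=False)[2][2]
        r=(Q-Q.mean(0))@n;Q=Q[abs(r)<2*r.std()+1e-4]
    n*=np.sign(n[0]);return np.degrees(np.arctan2(n[1],n[0])),n[2],Q.mean(0),r.std()
for n in("scene","side"):
    P=np.load(n+"P.npy");hsv=cv2.cvtColor(D[n]["color"],cv2.COLOR_RGB2HSV);z=P[...,2]
    x,y=loc(P,[.4934,.2774],6.4)
    w=(abs(x)<.03)&(abs(y)<.13)&(hsv[...,1]<60)&(hsv[...,2]>80)
    f=w&(z>.07)&(z<.14)&(abs(y)<.09)
    print(n,"panel face",f.sum(),planeyaw(P[f]))
    t=w&(z>.145); Q=P[t]; print(" top x med",np.median(x[t]),"y ext",np.percentile(y[t],[1,99]),"z",np.percentile(Q[:,2],[50,98]))
    b=w&(z>.075); print(" y ext all",np.percentile(y[b],[.5,99.5]))
    x,y=loc(P,[.4905,-.2015],-14.7)
    ply=(hsv[...,0]>10)&(hsv[...,0]<38)&(hsv[...,1]>40)
    f=ply&(abs(x)<.012)&(abs(y)<.065)&(z>.035)&(z<.1)
    if f.sum()>50: print(" drawer face",f.sum(),planeyaw(P[f]))
    t=ply&(z>.1)&(z<.122)&(x>-.02)&(x<.28)&(abs(y)<.095)
    for s in(-1,1):
        e=t&(x>.02)&(x<.24)&(y*s>.055)
        k=np.polyfit(x[e],y[e],1);print(" side wall",s,"yaw",-14.7+np.degrees(k[0]),"midline y at face",k[1])
    e=t&(abs(y)<.06)&(x<.02);print(" front rim x",np.percentile(x[e],[2,50,98]),"z",np.median(z[e]),"y ext",np.percentile(y[t],[1,99]))
s=bot.read_state();M=R.from_rotvec(s["tcp_rot"]).as_matrix();print(M.round(4).tolist(),s["tool_pos"])
print("tool y axis angle",np.degrees(np.arctan2(M[1,1],M[0,1])))
P=np.load("sideP.npy")
for nm,(u,v) in dict(canlow=(424,333),jar=(366,172),cantall=(383,135),sd1=(272,222),sd2=(330,197),orange=(184,120)).items(): print(nm,P[v,u].round(3))
E
python3 m2.py
```

```text
scene panel face 682 (np.float64(5.916477045516051), np.float64(-0.0023782996234837845), array([0.49810737, 0.27789954, 0.1074583 ]), np.float64(0.0016676210897743709))
 top x med 0.0023621199602696045 y ext [-0.0929805   0.09667551] z [0.1521331  0.15757269]
 y ext all [-0.09399521  0.09755227]
 drawer face 122 (np.float64(-14.872188536916902), np.float64(-0.004597702882148572), array([ 0.49877767, -0.21189162,  0.06910795]), np.float64(0.000861880733011913))
 side wall -1 yaw -14.873907247282599 midline y at face -0.06581264571014259
 side wall 1 yaw -14.678757569386693 midline y at face 0.07110425786366657
 front rim x [0.00087692 0.01035704 0.01575243] z 0.11077724275742173 y ext [-0.07397754  0.07677254]
side panel face 508 (np.float64(6.154116891625415), np.float64(-0.006894380359724802), array([0.48944015, 0.27106158, 0.10624004]), np.float64(0.001019908800914888))
 top x med -0.0010578031506660113 y ext [-0.09683622  0.09640741] z [0.15086723 0.1557693 ]
 y ext all [-0.10033219  0.09824567]
 drawer face 277 (np.float64(-15.517368816384879), np.float64(-0.0029633563308118713), array([ 0.49225646, -0.2038075 ,  0.06789753]), np.float64(0.0006401217695711488))
 side wall -1 yaw -14.726928820501762 midline y at face -0.07012076507188243
 side wall 1 yaw -14.370250101738911 midline y at face 0.06573616509463215
 front rim x [0.00106811 0.00712062 0.01416631] z 0.10884877354733791 y ext [-0.07577457  0.07426666]
[[-0.958, 0.2867, -0.0006], [0.2867, 0.958, -0.0017], [0.0001, -0.0018, -1.0]] [0.19343893 0.64640821 0.40360888]
tool y axis angle 73.34148583925102
canlow [ 0.508 -0.446  0.086]
jar [0.647 0.044 0.066]
cantall [0.733 0.103 0.122]
sd1 [0.349 0.031 0.023]
sd2 [0.533 0.044 0.017]
orange [0.239 0.403 0.139]
```

Call:
{"method": "drive_tool", "body": {
  "claw": [45,45,45,45,45,45,45,45],
  "slide": [
    [0.6,-0.736,0],
    [0.6,-0.736,0],
    [0.6,-0.736,0],
    [0.6,-0.736,0],
    [0.6,-0.736,0],
    [0.6,-0.736,0],
    [0.6,-0.736,0],
    [0.6,-0.736,0]
  ],
  "yaw": [-0.374,-0.374,-0.374,-0.374,-0.374,-0.374,-0.374,-0.374]
}}

```text
time: 0.82
tool_pos: [0.4048, 0.3865, 0.4045]
tcp_rot: [-1.897, -2.504, 0.0]
wrist_force: [0.0, 0.2, -0.3]
width: 0.527
grip_force: 0.0
```

Call:
{"method": "drive_tool", "body": {
  "claw": [45,45,45,45,45],
  "slide": [
    [0.178,-0.219,0],
    [0.178,-0.219,0],
    [0.178,-0.219,0],
    [0.178,-0.219,0],
    [0.178,-0.219,0]
  ],
  "yaw": [-0.055,-0.055,-0.055,-0.055,-0.055]
}}

```text
time: 1.23
tool_pos: [0.4952, 0.2756, 0.4044]
tcp_rot: [2.104, 2.331, -0.001]
wrist_force: [-0.6, 1.3, -0.4]
width: 0.527
grip_force: 0.0
```

```bash
cat > w.py <<'E'
from h import *
from scipy.spatial.transform import Rotation as R
c=bot.read_camera("wrist");save("wrist1.png",c["color"]);P=cloud(c);hsv=cv2.cvtColor(c["color"],cv2.COLOR_RGB2HSV)
s=bot.read_state();M=R.from_rotvec(s["tcp_rot"]).as_matrix();print(s["tool_pos"],"tool y ang",np.degrees(np.arctan2(M[1,1],M[0,1])),s["width"])
# top face: near z=.152 
d=P[...,:2]-[.494,.278];a=np.radians(6.1);x=d@[np.cos(a),np.sin(a)];y=d@[-np.sin(a),np.cos(a)]
w=(abs(x)<.02)&(abs(y)<.12)&(abs(P[...,2]-.152)<.006)&(hsv[...,1]<70)
print(w.sum(),"x",np.percentile(x[w],[2,50,98]),"y",np.percentile(y[w],[1,99]),"z",np.median(P[...,2][w]))
k=np.polyfit(y[w],x[w],1);print("yaw",6.1-np.degrees(k[0]),"x at y=0",k[1])
E
python3 w.py
```

```text
[0.49410715 0.27713478 0.4043168 ] tool y ang 5.924502877810971 0.5290045948121119
3902 x [-0.00699285 -0.00109417  0.00464946] y [-0.09325945  0.09763004] z 0.15125463339886713
yaw 6.154087617678588 x at y=0 -0.001092574542565435
```

View pics/wrist1.png

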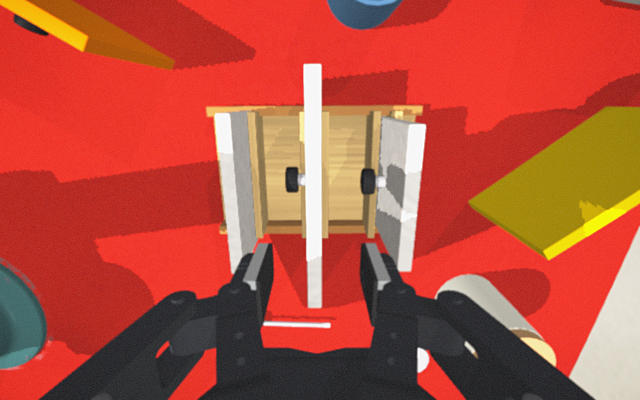

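The wrist view shows the white panel top (313,185) running between the open pads at (258,265) and (372,265), with clear space on both sides. Now I descend, then close.

Call:
{"method": "drive_tool", "body": {
  "claw": [45,45,45,45,45,45,45],
  "slide": [
    [-0.002,0.003,-0.06],
    [-0.002,0.003,-0.12],
    [-0.002,0.003,-0.18],
    [-0.002,0.003,-0.22],
    [-0.002,0.003,-0.243],
    [-0.002,0.003,-0.243],
    [-0.002,0.003,-0.243]
  ],
  "yaw": [0.001,0.001,0.001,0.001,0.001,0.001,0.001]
}}

```text
time: 1.87
tool_pos: [0.4917, 0.2811, 0.2831]
tcp_rot: [-2.094, -2.341, 0.001]
wrist_force: [0.3, -1.2, 0.2]
width: 0.526
grip_force: 0.0
```

Call:
{"method": "drive_tool", "body": {
  "claw": [8,8,8,8,8,8,8,8],
  "slide": [
    [0,0,0],
    [0,0,0],
    [0,0,0],
    [0,0,0],
    [0,0,0],
    [0,0,0],
    [0,0,0],
    [0,0,0]
  ],
  "yaw": [0,0,0,0,0,0,0,0],
  "newtons": 80
}}

```text
time: 2.53
tool_pos: [0.4928, 0.2808, 0.2853]
tcp_rot: [2.095, 2.34, 0.005]
wrist_force: [-1.2, 0.1, 5.7]
width: 0.133
grip_force: 78.9
```

Call:
{"method": "drive_tool", "body": {
  "claw": [8,8,8,8,8,8,8,8],
  "slide": [
    [0,0,0.02],
    [0,0,0.06],
    [0,0,0.11],
    [0,0,0.17],
    [0,0,0.23],
    [0,0,0.29],
    [0,0,0.34],
    [0,0,0.34]
  ],
  "yaw": [0,0,0,0,0,0,0,0],
  "newtons": 100
}}

```text
time: 3.2
tool_pos: [0.4933, 0.2807, 0.4607]
tcp_rot: [2.093, 2.337, 0.017]
wrist_force: [0.5, -0.0, -0.6]
width: 0.127
grip_force: 98.9
```

```bash
python3 - <<'E'
from h import *
c=bot.read_camera("side");d=bot.read_camera("scene")
save("lift.png",np.vstack([c["color"][40:240,180:500],d["color"][120:320,280:600]]),1.4)
s=bot.read_state();print(s["tool_pos"],s["wrist_force"],s["width"],s["grip_force"])
E
```

```text
[0.49222319 0.2801743  0.45450363] [-0.2924489  -0.05253347 -3.2764763 ] 0.12490623549629529 98.93811821937561
```

View pics/lift.png

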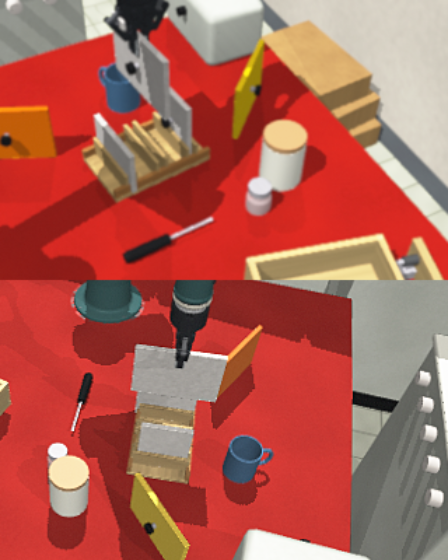

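The panel came out straight. The two bystander panels are still in the rack: the plain one at (115,155) and the narrow one at (178,115) in the top half. Carrying it over to a standoff in front of the drawer.

Call:
{"method": "drive_tool", "body": {
  "claw": [8,8,8,8,8,8,8,8],
  "slide": [
    [0,-0.03,0],
    [-0.01,-0.08,0],
    [-0.02,-0.14,0],
    [-0.03,-0.21,0],
    [-0.04,-0.28,0],
    [-0.05,-0.35,0],
    [-0.05,-0.42,0],
    [-0.06,-0.49,0]
  ],
  "yaw": [0,-0.01,-0.02,-0.03,-0.04,-0.05,-0.06,-0.07]
}}

```text
time: 3.97
tool_pos: [0.4609, 0.0331, 0.4503]
tcp_rot: [-2.339, -2.093, 0.006]
wrist_force: [1.2, -0.3, -2.1]
width: 0.122
grip_force: 98.6
```

Call:
{"method": "drive_tool", "body": {
  "claw": [8,8,8,8,8,8,8,8],
  "slide": [
    [-0.01,-0.07,0],
    [-0.02,-0.14,0],
    [-0.03,-0.21,0],
    [-0.04,-0.28,0],
    [-0.05,-0.35,0],
    [-0.05,-0.41,0],
    [-0.05,-0.442,0],
    [-0.05,-0.442,0]
  ],
  "yaw": [-0.01,-0.02,-0.03,-0.04,-0.046,-0.046,-0.046,-0.046]
}}

```text
time: 4.63
tool_pos: [0.4357, -0.1888, 0.4503]
tcp_rot: [-2.487, -1.915, 0.006]
wrist_force: [-0.8, -0.1, -2.0]
width: 0.128
grip_force: 98.6
```

```bash
cat > st.py <<'E'
from h import *
from scipy.spatial.transform import Rotation as R
bot.read_camera("wrist")
def st():
    s=bot.read_state();M=R.from_rotvec(s["tcp_rot"]).as_matrix()
    print("t",s["time"],"pos",s["tool_pos"].round(4),"yang",np.degrees(np.arctan2(M[1,1],M[0,1])).round(2),"zaxis",M[:,2].round(4),"F",s["wrist_force"].round(2),"T",s["torque"].round(2),s["width"].round(3),round(s["grip_force"],1))
st()
E
python3 st.py
```

```text
Traceback (most recent call last):
  File "st.py", line 7, in <module>
    st()
    ~~^^
  File "st.py", line 6, in st
    print("t",s["time"],"pos",s["tool_pos"].round(4),"yang",np.degrees(np.arctan2(M[1,1],M[0,1])).round(2),"zaxis",M[:,2].round(4),"F",s["wrist_force"].round(2),"T",s["torque"].round(2),s["width"].round(3),round(s["grip_force"],1))
                                                                                                                                                                                          ^^^^^^^^^^^^^^^^
AttributeError: 'float' object has no attribute 'round'
```

Call:
{"method": "drive_tool", "body": {
  "claw": [8,8,8,8,8,8,8,8],
  "slide": [
    [0,0,-0.03],
    [0,0,-0.09],
    [0,0,-0.15],
    [0,0,-0.21],
    [0,0,-0.26],
    [0,0,-0.29],
    [0,0,-0.304],
    [0,0,-0.304]
  ],
  "yaw": [0,0,0,0,0,0,0,0]
}}

```text
time: 5.35
tool_pos: [0.4356, -0.1842, 0.2981]
tcp_rot: [-2.479, -1.92, 0.004]
wrist_force: [0.4, -0.7, -2.3]
width: 0.131
grip_force: 98.5
```

```bash
sed -i 's/s\["width"\].round(3)/round(s["width"],3)/' st.py
cat > m3.py <<'E'
from h import *
import sys
exec(open("st.py").read())
st()
tag=sys.argv[1]
fy=np.radians(-14.7);X=np.array([np.cos(fy),np.sin(fy)]);Y=np.array([-np.sin(fy),np.cos(fy)])
def planefit(Q):
    for _ in range(3):
        n=np.linalg.svd(Q-Q.mean(0),full_matrices=False)[2][2];r=(Q-Q.mean(0))@n;Q=Q[abs(r)<2*r.std()+1e-4]
    n*=np.sign(n[0]);return "yaw %.2f tilt(nz) %.2f deg"%(np.degrees(np.arctan2(n[1],n[0])),np.degrees(n[2])),(Q.mean(0)[:2]-[.4905,-.2015])@X
for n in("side","scene"):
    c=bot.read_camera(n);save(f"{n}_{tag}.png",c["color"][(slice(150,330) if n=="side" else slice(100,300)),(slice(230,490) if n=="side" else slice(130,380))],2.5)
    P=cloud(c);np.save(f"{n}_{tag}.npy",P);hsv=cv2.cvtColor(c["color"],cv2.COLOR_RGB2HSV);z=P[...,2]
    d=P[...,:2]-[.4905,-.2015];x=d@X;y=d@Y
    w=(hsv[...,1]<60)&(hsv[...,2]>80)&(x>-.1)&(x<.03)&(abs(y)<.13)&(z>.015)&(z<.18)
    f=w&(abs(y)<.09)&(z<.15)&(z>.04)
    print(n,w.sum(),"face",f.sum(),planefit(P[f]) if f.sum()>80 else "")
    if w.sum()>80:
        print("  y ext",np.percentile(y[w],[.5,99.5]),"mid",np.percentile(y[w],[.5,99.5]).mean(),"z ext",np.percentile(z[w],[.5,99.5]))
    ply=(hsv[...,0]>10)&(hsv[...,0]<38)&(hsv[...,1]>40)
    t=ply&(z>.1)&(z<.122)&(x>.03)&(x<.3)&(abs(y)<.095)
    print("  drawer y ext",np.percentile(y[t],[1,99]),np.percentile(y[t],[1,99]).mean(),"x far",np.percentile(x[t],99))
E
python3 m3.py a
```

```text
t 5.4 pos [ 0.4365 -0.1848  0.3   ] yang -14.51 zaxis [-0.0029  0.0016 -1.    ] F [-0.64  0.12 -2.27] T [-0.01 -0.08 -0.  ] 0.127 98.5
t 5.4 pos [ 0.4365 -0.1848  0.3   ] yang -14.51 zaxis [-0.0029  0.0016 -1.    ] F [-0.64  0.12 -2.27] T [-0.01 -0.08 -0.  ] 0.127 98.5
side 867 face 405 ('yaw -14.23 tilt(nz) -0.08 deg', np.float64(-0.06075091926652725))
  y ext [-0.09782913  0.08211786] mid -0.007855636810551049 z ext [0.0295072  0.17267417]
  drawer y ext [-0.07598937  0.07494361] -0.0005228784921294805 x far 0.2610258151477115
scene 1064 face 739 ('yaw -14.57 tilt(nz) -0.22 deg', np.float64(-0.05068491454471736))
  y ext [-0.09640391  0.10056287] mid 0.002079481385942404 z ext [0.03212348 0.17333903]
  drawer y ext [-0.07446027  0.07712722] 0.0013334729274518467 x far 0.2624362491278428
```

View pics/side_a.png

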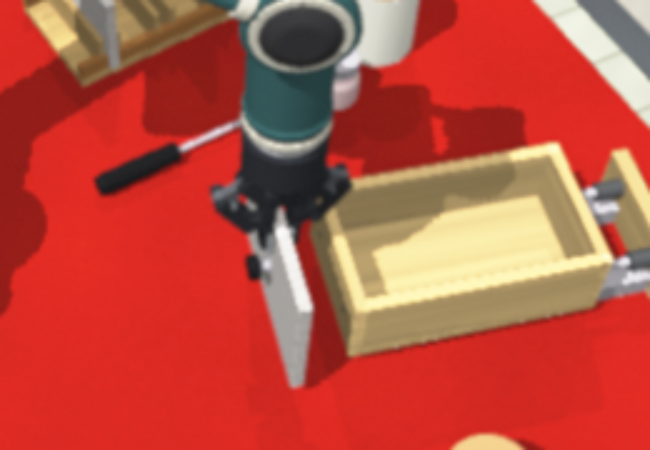

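The side view shows the panel upright in front of the drawer with its knob (253,267) facing outward, parallel to the box face and with a gap. I'm checking the height and centring by casting edge rays onto the planes.

```bash
cat > m4.py <<'E'
from h import *
exec(open("st.py").read().split("bot.read_camera")[0])
fy=np.radians(-14.7);X=np.array([np.cos(fy),np.sin(fy),0]);Y=np.array([-np.sin(fy),np.cos(fy),0]);O=np.array([.4905,-.2015,0])
def rays(c,uv):
    s=cv2.undistortPoints(np.array(uv,float).reshape(-1,1,2),np.array(c["mtx"]),np.array([c["k1"],0,0,0.]))[:,0]
    return np.c_[s[:,0],-s[:,1],-np.ones(len(s))]@cv2.Rodrigues(np.array(c["rotation"]))[0].T
def onplane(c,uv,n,off):
    d=rays(c,uv);e=np.array(c["eye"]);return e+d*((off-(e-O)@n)/(d@n))[:,None]
T=[];Zb=[];Ze=[]
for i in range(6):
    c=bot.read_camera("side");T.append(bot.read_state()["tool_pos"])
    P=cloud(c);g=c["color"].astype(int);hsv=cv2.cvtColor(c["color"],cv2.COLOR_RGB2HSV);z=P[...,2];x=(P-O)@X;y=(P-O)@Y
    w=(hsv[...,1]<60)&(hsv[...,2]>80)&(x>-.1)&(x<-.02)&(abs(y)<.12)&(z>.01)&(z<.18)
    # subpixel bottom edge: saturation crossing midway between white and red
    xf=np.median(x[w&(z>.05)&(z<.14)&(abs(y)<.085)])
    pts=[]
    for u in np.unique(np.where(w)[1]):
        v=np.where(w[:,u])[0].max()
        if not(-.088<y[v,u]<.06): continue
        s=hsv[:,u,1].astype(float);a=s[v-4:v-1].mean();b=s[v+4:v+8].mean();h=(a+b)/2
        for k in range(v-2,v+5):
            if s[k]<h<=s[k+1]: pts.append((u,k+(h-s[k])/(s[k+1]-s[k])));break
    Q=onplane(c,pts,X,xf); q=(Q-O)@Y; k=np.polyfit(q,Q[:,2],1); r=Q[:,2]-np.polyval(k,q)
    ok=abs(r)<.003;k=np.polyfit(q[ok],Q[ok,2],1);Zb.append([k[1],np.degrees(k[0]),xf,ok.sum()])
print("tcp mean",np.mean(T,0).round(4),np.std(T,0).round(4));print("bottom z at y0, slope deg, xface, n",np.mean(Zb,0).round(4))
# top-face heights, now vs. rack, scene+side
for n in("side","scene"):
    c=bot.read_camera(n);P=cloud(c);hsv=cv2.cvtColor(c["color"],cv2.COLOR_RGB2HSV);z=P[...,2];x=(P-O)@X;y=(P-O)@Y
    w=(hsv[...,1]<60)&(hsv[...,2]>80)&(x>-.08)&(x<-.03)&(z<.18)&(z>.05)
    if n=="side": w&=(y<-.03)&(y>-.09)
    else: w&=((y<-.03)&(y>-.09))|((y>.03)&(y<.09))
    print(n,"top z now",[np.percentile(z[w],p).round(4) for p in(95,98)])
    P=np.load(n+"P.npy");import pickle
    hsv=cv2.cvtColor(pickle.load(open("d0.pkl","rb"))[n]["color"],cv2.COLOR_RGB2HSV)
    d=P-[.493,.279,0];a=np.radians(6.1);x=d@[np.cos(a),np.sin(a),0];y=d@[-np.sin(a),np.cos(a),0];z=P[...,2]
    w=(hsv[...,1]<60)&(hsv[...,2]>80)&(abs(x)<.025)&(z<.18)&(z>.05)
    w&=((y<-.03)&(y>-.09)) if n=="side" else (((y<-.03)&(y>-.09))|((y>.03)&(y<.09)))
    print("   in rack",[np.percentile(z[w],p).round(4) for p in(95,98)])
# drawer underside edge at the near (-y) side wall, as reference
c=bot.read_camera("side");P=cloud(c);hsv=cv2.cvtColor(c["color"],cv2.COLOR_RGB2HSV);z=P[...,2];x=(P-O)@X;y=(P-O)@Y
w=(hsv[...,0]>10)&(hsv[...,0]<38)&(hsv[...,1]>40)&(x>.0)&(x<.26)&(y<-.06)&(y>-.1)&(z>.01)&(z<.1)
pts=[];
for u in np.unique(np.where(w)[1]):
    v=np.where(w[:,u])[0].max()
    if .02<x[v,u]<.24: pts.append((u,v+.5))
Q=onplane(c,pts,Y,-.075);print("drawer underside z (exp .025)",np.median(Q[:,2]).round(4),len(pts))
E
python3 m4.py
```

```text
tcp mean [ 0.4377 -0.1859  0.3025] [0.0002 0.     0.0003]
bottom z at y0, slope deg, xface, n [ 0.0275 -0.0872 -0.0582 11.5   ]
side top z now [np.float64(0.1698), np.float64(0.1706)]
   in rack [np.float64(0.1523), np.float64(0.1534)]
scene top z now [np.float64(0.1712), np.float64(0.1726)]
   in rack [np.float64(0.1545), np.float64(0.1558)]
drawer underside z (exp .025) 0.0267 84
```

Call:
{"method": "drive_tool", "body": {
  "claw": [8,8,8,8,8,8,8,8],
  "slide": [
    [0,-0.001,-0.008],
    [0.01,-0.004,-0.008],
    [0.03,-0.009,-0.008],
    [0.05,-0.0145,-0.008],
    [0.065,-0.0185,-0.008],
    [0.077,-0.0217,-0.008],
    [0.077,-0.0217,-0.008],
    [0.077,-0.0217,-0.008]
  ],
  "yaw": [-0.001,-0.001,-0.001,-0.001,-0.001,-0.001,-0.001,-0.001]
}}

```text
time: 6.62
tool_pos: [0.4761, -0.1966, 0.297]
tcp_rot: [-2.487, -1.918, 0.001]
wrist_force: [-0.0, 0.5, -2.9]
width: 0.132
grip_force: 98.6
```

```bash
for i in 1 2 3 4; do python3 st.py; done; python3 m3.py b
```

```text
t 6.6667 pos [ 0.4757 -0.1965  0.2969] yang -14.73 zaxis [-9.e-04  4.e-04 -1.e+00] F [-0.47 -0.14 -1.96] T [0.01 0.   0.05] 0.128 98.6
t 6.7167 pos [ 0.4755 -0.1964  0.2969] yang -14.73 zaxis [-9.e-04  4.e-04 -1.e+00] F [ 0.08 -0.29 -2.69] T [ 0.    0.   -0.03] 0.126 98.6
t 6.7667 pos [ 0.4753 -0.1964  0.2969] yang -14.74 zaxis [-8.e-04  3.e-04 -1.e+00] F [ 0.25 -0.35 -3.08] T [ 0.01 -0.01  0.03] 0.126 98.6
t 6.8167 pos [ 0.4753 -0.1964  0.297 ] yang -14.74 zaxis [-6.e-04  2.e-04 -1.e+00] F [ 0.07  0.22 -1.92] T [ 0.03 -0.01  0.  ] 0.129 98.6
t 6.8667 pos [ 0.4753 -0.1964  0.2971] yang -14.74 zaxis [-4.e-04  2.e-04 -1.e+00] F [-1.03 -0.64 -3.26] T [ 0.   -0.01  0.01] 0.125 98.6
t 6.8667 pos [ 0.4753 -0.1964  0.2971] yang -14.74 zaxis [-4.e-04  2.e-04 -1.e+00] F [-1.03 -0.64 -3.26] T [ 0.   -0.01  0.01] 0.125 98.6
side 957 face 468 ('yaw -15.23 tilt(nz) 0.09 deg', np.float64(-0.02039015502620096))
  y ext [-0.09911176  0.07741751] mid -0.010847127007547475 z ext [0.0263586  0.17326725]
  drawer y ext [-0.07587556  0.07424753] -0.0008140128225314833 x far 0.26103222553917044
scene 664 face 380 ('yaw -14.68 tilt(nz) -0.52 deg', np.float64(-0.01057774069490474))
  y ext [-0.09805096  0.09920593] mid 0.0005774827798770768 z ext [0.02956005 0.17009825]
  drawer y ext [-0.07409441  0.07703462] 0.0014701064476252204 x far 0.26273611365430427
```

Call:
{"method": "drive_tool", "body": {
  "claw": [8,8,8,8,8,8,8,8],
  "slide": [
    [0.005,-0.001,0.002],
    [0.01,-0.002,0.002],
    [0.015,-0.0035,0.002],
    [0.02,-0.005,0.002],
    [0.025,-0.006,0.002],
    [0.03,-0.0075,0.002],
    [0.035,-0.009,0.002],
    [0.0387,-0.0098,0.002]
  ],
  "yaw": [0,0,0,0,0,0,0,0],
  "newtons": 110
}}

```text
time: 7.63
tool_pos: [0.4945, -0.2013, 0.2978]
tcp_rot: [-2.485, -1.917, 0.003]
wrist_force: [-6.1, 0.8, 1.7]
width: 0.129
grip_force: 107.6
```

```bash
for i in 1 2 3 4 5; do python3 st.py; done; python3 m3.py c
```

```text
t 7.6833 pos [ 0.4947 -0.2014  0.2978] yang -14.71 zaxis [-2.8e-03  9.0e-04 -1.0e+00] F [-4.88 -0.11  0.62] T [0.23 0.94 0.27] 0.129 107.3
t 7.7333 pos [ 0.4946 -0.2013  0.2978] yang -14.71 zaxis [-3.e-03  9.e-04 -1.e+00] F [-6.63  1.1   1.47] T [0.34 1.02 0.27] 0.125 107.3
t 7.7833 pos [ 0.4945 -0.2013  0.2978] yang -14.71 zaxis [-3.1e-03  9.0e-04 -1.0e+00] F [-6.36  0.1   1.17] T [0.3  1.01 0.24] 0.126 107.3
t 7.8333 pos [ 0.4944 -0.2013  0.2978] yang -14.71 zaxis [-3.2e-03  9.0e-04 -1.0e+00] F [-5.5   1.25  1.25] T [0.29 0.99 0.33] 0.126 107.3
t 7.8833 pos [ 0.4944 -0.2013  0.2978] yang -14.71 zaxis [-0.0031  0.001  -1.    ] F [-5.58  1.11  1.23] T [0.29 1.01 0.33] 0.126 107.3
t 7.9333 pos [ 0.4944 -0.2013  0.2978] yang -14.71 zaxis [-3.1e-03  9.0e-04 -1.0e+00] F [-5.87  1.39  0.82] T [0.33 1.01 0.24] 0.123 107.3
t 7.9333 pos [ 0.4944 -0.2013  0.2978] yang -14.71 zaxis [-3.1e-03  9.0e-04 -1.0e+00] F [-5.87  1.39  0.82] T [0.33 1.01 0.24] 0.123 107.3
side 995 face 504 ('yaw -15.32 tilt(nz) -0.42 deg', np.float64(-0.0016281210193919452))
  y ext [-0.09885854  0.08247641] mid -0.008191064932319886 z ext [0.03008762 0.17230168]
  drawer y ext [-0.07607363  0.07417507] -0.0009492786964174563 x far 0.26980159681148097
scene 558 face 271 ('yaw -14.27 tilt(nz) 0.17 deg', np.float64(0.008185826213687603))
  y ext [-0.09714234  0.09999482] mid 0.0014262396376183012 z ext [0.02969878 0.17259224]
  drawer y ext [-0.07395126  0.07657788] 0.001313310183719392 x far 0.27110185403872233
```

View pics/side_c.png

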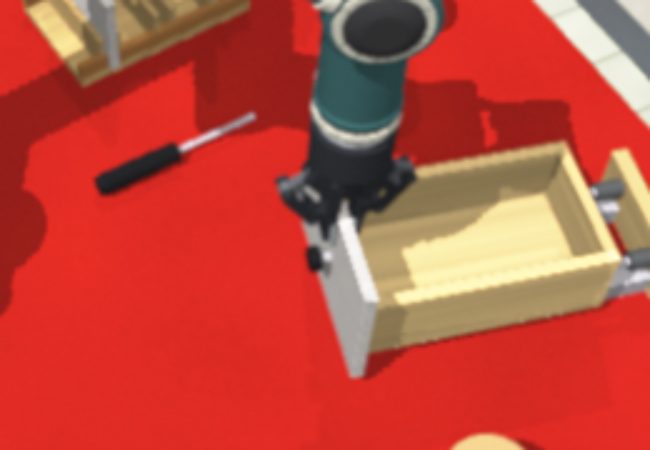

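The panel is flat against the box, and the drawer has moved back about 8.6 mm, so the push is about 6 N. The yaw torque suggests contact is mainly on the +y side, so I continue with a slight positive yaw.

Call:
{"method": "drive_tool", "body": {
  "claw": [8,8,8,8,8,8,8,8],
  "slide": [
    [0,0,0.001],
    [0.003,-0.001,0.001],
    [0.007,-0.002,0.001],
    [0.011,-0.003,0.001],
    [0.015,-0.004,0.001],
    [0.019,-0.005,0.001],
    [0.0203,-0.0053,0.001],
    [0.0203,-0.0053,0.001]
  ],
  "yaw": [0.001,0.002,0.002,0.002,0.002,0.002,0.002,0.002]
}}

```text
time: 8.7
tool_pos: [0.5036, -0.2037, 0.2978]
tcp_rot: [-2.478, -1.922, 0.006]
wrist_force: [-10.0, 2.5, 3.4]
width: 0.124
grip_force: 107.8
```

```bash
for i in 1 2 3 4 5; do python3 st.py; done; python3 m3.py d
```

```text
t 8.75 pos [ 0.5036 -0.2037  0.2978] yang -14.4 zaxis [-0.0064  0.0022 -1.    ] F [-8.44  1.42  2.62] T [ 0.38  1.6  -0.06] 0.124 107.8
t 8.8 pos [ 0.5036 -0.2037  0.2978] yang -14.4 zaxis [-0.0064  0.0022 -1.    ] F [-9.85  1.55  2.41] T [ 0.34  1.66 -0.01] 0.127 107.8
t 8.85 pos [ 0.5035 -0.2037  0.2978] yang -14.4 zaxis [-0.0065  0.0023 -1.    ] F [-9.37  2.37  3.07] T [ 0.37  1.66 -0.08] 0.125 107.8
t 8.9 pos [ 0.5035 -0.2037  0.2978] yang -14.4 zaxis [-0.0065  0.0022 -1.    ] F [-9.46  2.2   2.37] T [ 0.38  1.64 -0.04] 0.122 107.8
t 8.95 pos [ 0.5035 -0.2037  0.2978] yang -14.4 zaxis [-0.0064  0.0022 -1.    ] F [-9.42  1.69  2.32] T [ 0.43  1.63 -0.06] 0.125 107.8
t 9.0 pos [ 0.5035 -0.2037  0.2978] yang -14.4 zaxis [-0.0064  0.0022 -1.    ] F [-8.66  1.25  2.61] T [ 0.37  1.62 -0.09] 0.126 107.8
t 9.0 pos [ 0.5035 -0.2037  0.2978] yang -14.4 zaxis [-0.0064  0.0022 -1.    ] F [-8.66  1.25  2.61] T [ 0.37  1.62 -0.09] 0.126 107.8
side 1013 face 522 ('yaw -15.39 tilt(nz) -0.65 deg', np.float64(0.006879507142034925))
  y ext [-0.09904303  0.08058476] mid -0.009229131026228146 z ext [0.029006   0.17378785]
  drawer y ext [-0.07592988  0.07439584] -0.0007670197556731012 x far 0.27784606402902823
scene 549 face 258 ('yaw -14.43 tilt(nz) -0.41 deg', np.float64(0.017124671869328506))
  y ext [-0.09749572  0.09923186] mid 0.0008680713303902826 z ext [0.03024939 0.17062366]
  drawer y ext [-0.07404826  0.07728736] 0.0016195534217620447 x far 0.27954562181636455
```

Yaw torque is balanced and the push is about 9.5 N. Checking the height once more.

```bash
sed -e 's/(x>-.1)&(x<-.02)/(x>-.03)\&(x<.03)/' -e 's/(x>-.08)&(x<-.03)&(z<.18)/(x>-.02)\&(x<.04)\&(z<.18)/' -e 's/range(6)/range(3)/' m4.py > m5.py; python3 m5.py
```

```text
tcp mean [ 0.5035 -0.2036  0.2978] [0. 0. 0.]
bottom z at y0, slope deg, xface, n [1.59000e-02 5.27591e+01 6.70000e-03 1.33330e+00]
side top z now [np.float64(0.1656), np.float64(0.1669)]
   in rack [np.float64(0.1523), np.float64(0.1534)]
scene top z now [np.float64(0.168), np.float64(0.1692)]
   in rack [np.float64(0.1545), np.float64(0.1558)]
drawer underside z (exp .025) 0.0268 80m5.py:24: RankWarning: Polyfit may be poorly conditioned
  ok=abs(r)<.003;k=np.polyfit(q[ok],Q[ok,2],1);Zb.append([k[1],np.degrees(k[0]),xf,ok.sum()])
m5.py:24: RankWarning: Polyfit may be poorly conditioned
  ok=abs(r)<.003;k=np.polyfit(q[ok],Q[ok,2],1);Zb.append([k[1],np.degrees(k[0]),xf,ok.sum()])
```

Call:
{"method": "drive_tool", "body": {
  "claw": [8,8,8,8,8,8,8,8],
  "slide": [
    [0.001,-0.0002,0],
    [0.0025,-0.0006,0],
    [0.0025,-0.0006,0],
    [0.0025,-0.0006,0],
    [0.0025,-0.0006,0],
    [0.0025,-0.0006,0],
    [0.0025,-0.0006,0],
    [0.0025,-0.0006,0]
  ],
  "yaw": [0,0,0,0,0,0,0,0]
}}

```text
time: 10.07
tool_pos: [0.5047, -0.2039, 0.2978]
tcp_rot: [-2.478, -1.922, 0.006]
wrist_force: [-9.7, 1.4, 2.4]
width: 0.127
grip_force: 107.8
```

```bash
for i in 1 2 3 4 5 6; do python3 st.py; done; python3 m3.py e | tail -6
```

```text
t 10.1167 pos [ 0.5047 -0.2039  0.2978] yang -14.4 zaxis [-0.0068  0.0023 -1.    ] F [-8.56  1.66  2.49] T [ 0.43  1.78 -0.03] 0.124 107.8
t 10.1667 pos [ 0.5047 -0.2039  0.2978] yang -14.4 zaxis [-0.0067  0.0023 -1.    ] F [-9.81  2.36  3.14] T [ 0.37  1.78 -0.08] 0.127 107.8
t 10.2167 pos [ 0.5047 -0.2039  0.2978] yang -14.4 zaxis [-0.0068  0.0023 -1.    ] F [-9.04  2.19  2.96] T [ 0.37  1.81 -0.1 ] 0.126 107.8
t 10.2667 pos [ 0.5046 -0.2039  0.2978] yang -14.4 zaxis [-0.0068  0.0023 -1.    ] F [-9.32  1.65  3.79] T [ 0.39  1.71 -0.03] 0.127 107.8
t 10.3167 pos [ 0.5047 -0.2039  0.2978] yang -14.39 zaxis [-0.0068  0.0023 -1.    ] F [-9.59  0.87  3.35] T [ 0.34  1.74 -0.07] 0.125 107.8
t 10.3667 pos [ 0.5046 -0.2039  0.2978] yang -14.4 zaxis [-0.0068  0.0023 -1.    ] F [-8.36  2.58  2.9 ] T [ 0.38  1.72 -0.08] 0.127 107.8
side 1009 face 516 ('yaw -15.37 tilt(nz) -0.86 deg', np.float64(0.007998484979539925))
  y ext [-0.09850358  0.07994758] mid -0.009277998918767044 z ext [0.02847737 0.17489314]
  drawer y ext [-0.07601145  0.07516713] -0.00042216065349370835 x far 0.27956138369221495
scene 542 face 259 ('yaw -14.47 tilt(nz) -0.87 deg', np.float64(0.018216131802473612))
  y ext [-0.09771244  0.10008973] mid 0.0011886414136376977 z ext [0.02843945 0.1711441 ]
  drawer y ext [-0.07400949  0.07697147] 0.0014809909305700183 x far 0.2807665108769856
```

View pics/scene_e.png

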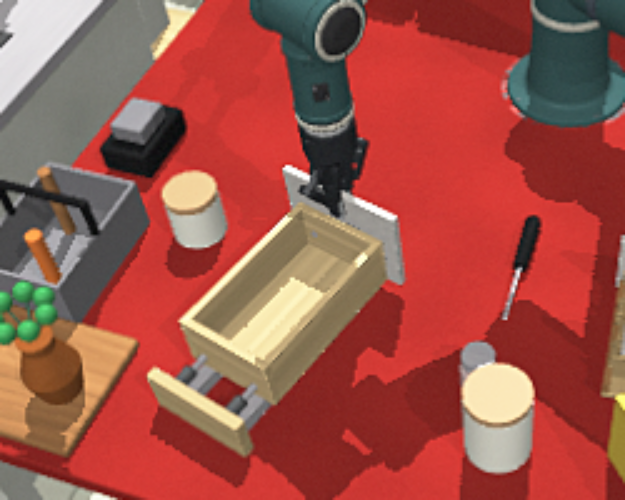

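The scene view shows the panel flat on the box front at (345,225), overhanging evenly on both sides, and the bystanders unmoved. The push is steady at about 9.7 N, so I'm handing in.

```bash
python3 -c "
from workcell import bot
print(bot.finish_job())"
```

```text
the job is handed in; nothing more can be done
None
```

The job is handed in: the drawer front is held against the box, knob outwards, centred to about 1 mm, lower edge within about 0.5 mm of the underside, still gripped and pushing steadily at about 9.7 N. It leans slightly (under 1°), so the lower edge may stand off the box by about 1 mm.

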